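Seat two valve discs in a pump cover

ROBOT

A 7-joint arm with a two-finger parallel gripper is mounted at the origin on the work surface. World frame = base frame: x ahead of the robot, y to its left, z up, the work surface at z = 0. Lengths are in m, angles in rad, forces in N, time in s.
With the tool pointing down it reaches from about 0.4 to 0.875 m from the base axis. Payload 6.5 kg.
Tool frame: the origin (TCP) lies on the mounting face of the last link; the fingertips stand 173 mm ahead of it and the grasp point (between the pads) lies 155 mm ahead of it; z points along the fingers, y is the direction in which the jaws open and shut (so a half turn about z gives the same grasp; the last joint's range is limited). The gripper opens to 85 mm and grips with 20 to 120 N. Pads are 22 mm wide; open, the fingers measure 114 mm over their backs; the gripper's body (76 mm by 85 mm) begins 54 mm behind the grasp point. The pads swing forward as they close: fully open they stand 13 mm farther back than shut.
Start: joints at [1.245, 0.536, -0.004, 1.538, 0.003, 1.067, -0.071], TCP at [0.167, -0.628, 0.405] pointing down, gripper open.
Joint ranges: [-2.7, 2.7], [-0.37, 2.16], [-1.27, 1.26], [0.24, 2.4], [-1.31, 4.45], [0.19, 1.91], [-2.76, 2.76]. Speed limits (rad/s): [2.39, 2.39, 3.14, 3.14, 3.14, 3.14, 3.14].

INTERFACE

Orientations are given as a unit quaternion [w, x, y, z].
In Python, from plant import ctrl gives the robot as it stands. The module is installed in compiled form; this text tells all that it offers.
- The arm moves only by the tool servo_tool, never from a script. Its argument "moves" is a list of rows, each a list of 7 numbers: the turn, a rotation vector about the tool's x, y, z in degrees, then the shift along the tool's x, y, z in mm, then the closure in counts, from 0 (fully open) to 255 (shut). A call has 1 to 8 rows; each row is the pose to reach, as a shift and turn from the pose commanded when the call began, along the tool's axes at that moment; what a row does not reach only later rows make up. A row lasts 1/12 s, in which the tool goes at most 41.7 mm and 7.16 degrees, less where a joint would pass 70% of its speed; a pose out of reach is approached as far as the arm can. A call with a gripper value outside its range is refused whole. The fingers move at their own pace and stop on an object; "squeeze" is the grip in N (left out, the last holds). Time passes only in rows, so rows that repeat a pose let the fingers close. It gives the time, the measured TCP pose, the force and the opening at its end, in the units of the state.
- ctrl.read_state(): the state, without advancing time (a new reading comes with each control period).
- ctrl.grab_frame(name): name is "scene" or "top" or "wrist"; returns a dict with "img" (400x640x3 uint8, red, green, blue), "depth" (400x640 float32, m along the optical axis (not along the pixel's ray), 0 where there is no reading), "intrinsics" (3x3 intrinsics, pixels), "eye" and "attitude" of the camera in the world; the wrist camera has in their place "hand_eye" (4x4, takes a point from camera to tool coordinates, whose origin is the TCP and whose axes are the flange's). Camera axes: x right, y up, looking along -z (the intrinsics and any distortion apply to the point x, -y, -z); pixel columns grow to the right and rows downward; lengths in m; the calibration is good to about 2 mm. A picture is of the moment at which its call begins: read the wrist's pose just before it.
- ctrl.job_done(): hands the job in, once; it reports no verdict.
The state is a dict: "clock": time; "q": joint angles; "qvel": joint speeds; "joint_efforts": joint torques, N m; "tool_pos": TCP position; "orientation": TCP orientation; "contact_force": force on the tool from outside, world axes, zero at the start; "wrist_torque": the same for the moment, N m; "gripper_width": finger opening in m.
Only numpy, scipy, OpenCV 4.12 (cv2) and the standard library are available. Lean on these libraries where they do the work, as an engineer would, in place of code of your own. Each camera call takes 0.05 s, during which the arm holds its last target. There are 200 camera calls.

TASK

Two loose steel valve discs, one large and one small, lie on the flat face of the pump cover in the timber cradle. With your fingertips, gently push each disc along the face until it drops over the edge into the round recess of its own size and lies flush: slide them only, never pinch them or lift them off the face. Leave the bush and the cap screw standing on the face, and everything else on the bench, where they are.

Things in the scene. Friction and masses are not known exactly. Their poses are not given: they have to be found in the camera images.
- casting: Pump cover, fixed: flat level dark steel face 200 x 310 mm (its x by y), 85 mm above the bench, in a timber cradle. Origin: at bench height under the face's middle; x along the short side away from the robot, y along the long side, z up. Two recesses 8 mm deep at x +50 mm; at its far corners (x +84, y +-137 mm) fixed studs 28 mm tall with 18 mm nuts; else the face is smooth.
- seat_large (a point): Centre of the floor of the large recess: 61 mm diameter, 8 mm deep (floor 77 mm above the bench), vertical wall with a 1 mm chamfer. At x +50, y +65 mm in the cover's frame.
- seat_small (a point): Centre of the floor of the small recess: 45 mm diameter, 8 mm deep (floor 77 mm above the bench), vertical wall with a 1 mm chamfer. At x +50, y -65 mm in the cover's frame.
- large_disc: Large loose steel disc, 56 mm diameter, 8 mm thick, about 150 g, lying flat on the near half of the face, in front of either recess. Origin: centre of its underside, z up. Flush with the face when seated.
- small_disc: Small loose steel disc, 40 mm diameter, 8 mm thick, about 80 g, lying flat on the near half of the face, in front of the other recess. Origin: centre of its underside, z up. Flush with the face when seated; it would also drop, wrongly, into the large recess.
- bush: Bystander: loose brass bush, 24 mm outer diameter, 24 mm tall, standing on the face near the middle of its near edge. Origin: centre of its underside.
- cap_screw: Bystander: loose cap screw, standing on its 20 mm head (12 mm high) on the face near the middle of its far edge, 38 mm tall. Origin: centre of its underside.
- spray_bottle: Bystander: white spray bottle, 80 mm diameter, 240 mm tall, on the bench to the robot's right (-y). Origin: centre of its underside.
- parts_bin: Bystander: blue open bin of bolts, 200 x 150 x 75 mm, on the bench at the left. Origin: centre of its underside.
- wrench: Bystander: 200 mm wrench lying on the bench to the left (+y) of the cover. Origin: near its middle, at bench height.
- screwdriver: Bystander: screwdriver lying on the bench to the right of the cover. Origin: near its middle, at bench height.
- oil_can: Bystander: closed metal can, 60 mm diameter, 110 mm tall, on the bench beyond the cover. Origin: centre of its underside.
There are look-alikes about, which are no part of the job. What is shaped like the large_disc but green is not meant.

How it is judged:
By the outcome, as a careful person would: the job done as asked, in the order asked, and still so for the second after the job is handed in, with the robot touching nothing.
It also fails if it takes over 64 s, if anything falls off the work surface, if the arm or the gripper's body presses on something with over 40 N, if the wrist force passes 120 N, or if a joint passes its speed limit or range.

## Working session

There is one attempt and no reset: what is moved stays moved. The work goes in short steps, Python scripts to look and compute and a tool call to move; the robot and the scene stay as the last step left them, time stands still between calls to the robot, and variables do not carry over. Pictures are saved under pics/ and viewed, about 8 in all and at most 12, crops included, and the job is handed in when it is done.

Besides the shell and the picture viewer there is one more tool, called as name(argument=value, ...) on one line, values as JSON. servo_tool: Moves the arm, as the interface text tells. Its arguments: {"type":"object","properties":{"moves":{"type":"array"},"squeeze":{"type":"number"}},"required":["moves"]}

```bash
mkdir -p pics; cat > h.py <<'E'
import numpy as np,cv2
from scipy.spatial.transform import Rotation as R
from plant import ctrl
def st():
    s=ctrl.read_state(); return s
def grab(n):
    s=ctrl.read_state(); f=ctrl.grab_frame(n)
    if n=="wrist":
        q=s['orientation']; T=np.eye(4); T[:3,:3]=R.from_quat([q[1],q[2],q[3],q[0]]).as_matrix(); T[:3,3]=s['tool_pos']
        M=T@np.array(f['hand_eye'])
    else:
        M=np.eye(4); a=np.array(f['attitude'],float)
        M[:3,:3]=a if a.shape==(3,3) else R.from_quat([a[1],a[2],a[3],a[0]]).as_matrix()
        M[:3,3]=f['eye']
    f['M']=M; return f
def ray(f,uv,z):
    K=np.array(f['intrinsics']); uv=np.atleast_2d(np.array(uv,float))
    d=np.c_[(uv[:,0]-K[0,2])/K[0,0],-(uv[:,1]-K[1,2])/K[1,1],-np.ones(len(uv))]@f['M'][:3,:3].T
    o=f['M'][:3,3]; return o+d*((z-o[2])/d[:,2])[:,None]
def proj(f,p):
    K=np.array(f['intrinsics']); c=(np.atleast_2d(p)-f['M'][:3,3])@f['M'][:3,:3]
    return np.c_[K[0,0]*c[:,0]/-c[:,2]+K[0,2],K[1,1]*-c[:,1]/-c[:,2]+K[1,2]]
def save(f,n): cv2.imwrite('pics/'+n+'.png',cv2.cvtColor(f['img'],cv2.COLOR_RGB2BGR))
E
python3 - <<'E'
from h import *
for n in ("top","scene"):
    f=grab(n); save(f,n+'0'); print(n,{k:np.round(v,3).tolist() for k,v in f.items() if k not in('img','depth')})
s=st();print(s)
E
```

```text
top {'intrinsics': [[424.48, 0.0, 315.043], [0.0, 424.48, 199.873], [0.0, 0.0, 1.0]], 'eye': [0.422, -0.013, 1.186], 'attitude': [0.709, 0.052, -0.044, -0.702], 'M': [[0.01, 0.991, -0.136, 0.422], [-1.0, 0.008, -0.012, -0.013], [-0.011, 0.137, 0.991, 1.186], [0.0, 0.0, 0.0, 1.0]]}
scene {'intrinsics': [[369.368, 0.0, 322.215], [0.0, 369.368, 206.046], [0.0, 0.0, 1.0]], 'eye': [1.294, -0.17, 0.643], 'attitude': [0.694, 0.349, 0.274, 0.567], 'M': [[0.207, -0.596, 0.776, 1.294], [0.978, 0.113, -0.174, -0.17], [0.015, 0.795, 0.606, 0.643], [0.0, 0.0, 0.0, 1.0]]}
{'clock': 0.1, 'q': array([ 1.2447964 ,  0.53706124, -0.00441616,  1.53876668,  0.00261125,
        1.06730056, -0.07123324]), 'qvel': array([ 5.34931465e-04, -8.22859680e-04,  7.65179639e-04, -4.00694700e-03,
        5.66599515e-04,  1.87272444e-03, -9.20109764e-05]), 'joint_efforts': array([ 2.52649705e-03, -5.84568143e+01,  1.05179731e+00, -2.59777737e+01,
        1.26467159e-02,  4.58380615e-03, -2.09345706e-05]), 'tool_pos': array([ 0.16689296, -0.6279012 ,  0.40392259]), 'orientation': array([-7.47052283e-04,  9.91572974e-01,  1.29547104e-01, -1.65544213e-04]), 'contact_force': array([ 0.82699041,  0.38802736, -0.01290212]), 'wrist_torque': array([-0.04695006,  0.08560734,  0.02875507]), 'gripper_width': 0.08566787862318773}
```

View pics/top0.png

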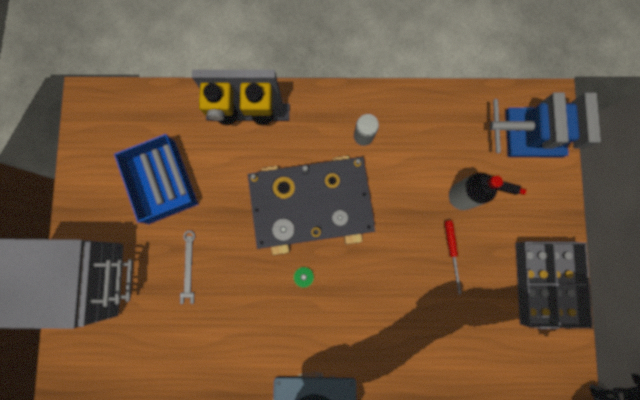

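View pics/scene0.png

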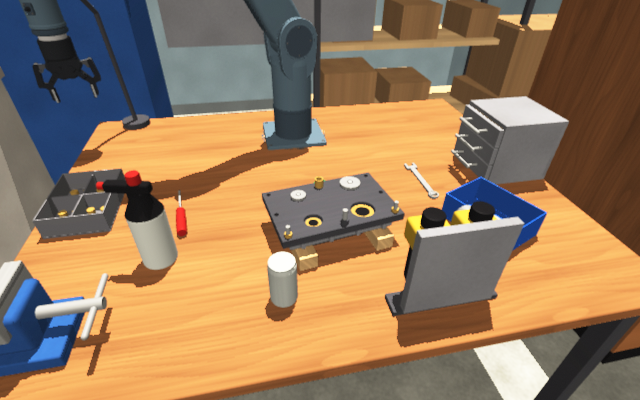

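Top view: the cover spans about (248–375, 157–248). The candidates are the large disc at (283,229), the small disc at (340,217), and the green look-alike on the bench at (304,277), which is excluded. Large recess is at (284,187), small recess at (332,181), bush at (316,232), cap screw at (305,168).

```bash
cat > m.py <<'E'
from h import *
f=grab("top"); im=f['img']
hsv=cv2.cvtColor(im,cv2.COLOR_RGB2HSV)
Z=.085
for nm,(u,v),z in (("L",(283,229),.093),("S",(340,217),.093)):
    m=((hsv[...,1]<50)&(hsv[...,2]>110)).astype(np.uint8); w=np.zeros_like(m); cv2.circle(w,(u,v),16,1,-1)
    c=max(cv2.findContours(m&w,0,2)[0],key=cv2.contourArea); e,r=cv2.minEnclosingCircle(c)
    print(nm,e,r,ray(f,e,z).round(4),r*2/424.48*1.1)
for nm,(u,v) in (("seatL",(284,187)),("seatS",(332,181)),("bush",(316,232))):
    m=((hsv[...,0]>12)&(hsv[...,0]<32)&(hsv[...,1]>120)&(hsv[...,2]>60)).astype(np.uint8); w=np.zeros_like(m); cv2.circle(w,(u,v),15,1,-1)
    c=np.vstack(cv2.findContours(m&w,0,2)[0]); e,r=cv2.minEnclosingCircle(c)
    print(nm,e,r,ray(f,e,.109 if nm=='bush' else .077).round(4))
m=((hsv[...,2]<90)&(hsv[...,1]<110)).astype(np.uint8); w=np.zeros_like(m); w[150:256,240:384]=1
c=max(cv2.findContours(m&w,0,2)[0],key=cv2.contourArea); b=cv2.minAreaRect(c)
box=cv2.boxPoints(b); print(box.round(1).tolist(),ray(f,box,Z).round(4).tolist())
cv2.imwrite('pics/topc.png',cv2.resize(im[145:290,235:395,::-1],None,fx=5,fy=4.1,interpolation=2)[:,:800])
E
python3 m.py
```

```text
L (282.748046875, 229.3023223876953) 10.770794868469238 [[0.495  0.0825 0.093 ]] 0.05582300393571505
S (339.56976318359375, 217.5465087890625) 7.589573860168457 [[ 0.5266 -0.0637  0.093 ]] 0.03933533380223003
seatL (283.1551818847656, 187.29310607910156) 11.177640914916992 [[0.6073 0.0851 0.077 ]]
seatS (331.79998779296875, 180.1999969482422) 7.528712749481201 [[ 0.6274 -0.0437  0.077 ]]
bush (317.1024169921875, 238.71385192871094) 11.901128768920898 [[ 0.4709 -0.0063  0.109 ]]
[[246.6999969482422, 172.39999389648438], [364.70001220703125, 155.89999389648438], [375.29998779296875, 232.0], [257.29998779296875, 248.39999389648438]] [[0.6453, 0.1816, 0.085], [0.6919, -0.1303, 0.085], [0.4907, -0.1564, 0.085], [0.4456, 0.1479, 0.085]]
```

View pics/topc.png

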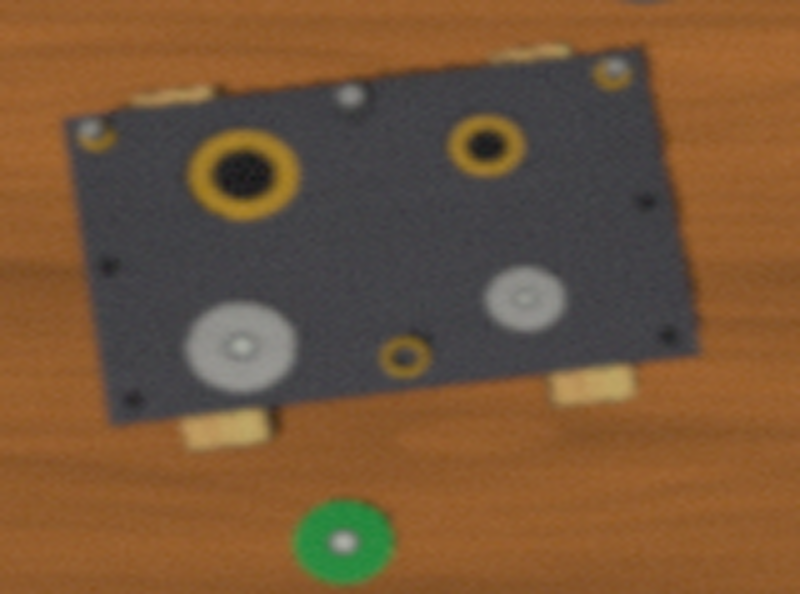

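The choice matches the description: two grey discs on the face, each in front of its own recess, with the green one on the bench. I'll push each disc from behind with two half-open fingertips as a cradle, with tool x along the push direction.

servo_tool(moves=[[0, 0, 7, 44, -37, 0, 70], [0, 0, 13.6, 88, -74, 0, 130], [0, 0, 13.6, 120, -102, 0, 130], [0, 0, 13.6, 152, -130, 0, 130], [0, 0, 13.6, 184, -158, 0, 130], [0, 0, 13.6, 216, -186, 0, 130], [0, 0, 13.6, 248, -214, 0, 130], [0, 0, 13.6, 280, -242, 0, 130]], squeeze=20)

```text
clock: 0.82
tool_pos: [0.3555, -0.3509, 0.4047]
orientation: [0.0, 1.0, 0.011, -0.0]
contact_force: [0.3, 0.1, -0.0]
gripper_width: 0.0421
```

```bash
cat > d.py <<'E'
import sys
from h import *
# usage: x y z yawdeg -> deltas in tool axes (mm, deg)
x,y,z,yaw=map(float,sys.argv[1:5]); s=st(); q=s['orientation']
T=R.from_quat([q[1],q[2],q[3],q[0]]); a=np.deg2rad(yaw)
G=R.from_matrix(np.c_[[np.cos(a),np.sin(a),0],[np.sin(a),-np.cos(a),0],[0,0,-1]])
print('shift',(T.inv().apply(np.array([x,y,z])-s['tool_pos'])*1000).round(1),'turn',np.rad2deg((T.inv()*G).as_rotvec()).round(2))
print(s['clock'],s['tool_pos'].round(4),s['gripper_width'],s['contact_force'].round(1))
E
python3 d.py .449 .0815 .35 1.3
```

```text
shift [ 103.1 -430.3   54.7] turn [ 0.    0.   -0.02]
0.8167 [ 0.3555 -0.3509  0.4047] 0.042096794184541354 [ 0.3  0.1 -0. ]
```

servo_tool(moves=[[0, 0, 0, 20, -34, 0, 130], [0, 0, 0, 40, -68, 0, 130], [0, 0, 0, 55, -106, 0, 130], [0, 0, 0, 65, -144, 0, 130], [0, 0, 0, 75, -184, 0, 130], [0, 0, 0, 83, -224, 0, 130], [0, 0, 0, 90, -264, 0, 130], [0, 0, 0, 95, -304, 0, 130]])

```text
clock: 1.48
tool_pos: [0.443, -0.0448, 0.4048]
orientation: [0.0, 1.0, 0.011, 0.0]
contact_force: [0.4, 0.2, -0.1]
gripper_width: 0.0416
```

```bash
python3 d.py .449 .0815 .35 1.3
```

```text
shift [   8.8 -126.1   54.8] turn [ 0.   -0.02 -0.01]
1.4833 [ 0.443  -0.0448  0.4048] 0.04159766359778453 [ 0.4  0.2 -0.1]
```

servo_tool(moves=[[0, 0, 0, 3, -35, 0, 130], [0, 0, 0, 6, -70, 20, 130], [0, 0, 0, 8, -105, 40, 130], [0, 0, 0, 8, -124, 55, 130], [0, 0, 0, 8, -124, 55, 130], [0, 0, 0, 8, -124, 55, 130]])

```text
clock: 1.98
tool_pos: [0.4478, 0.0781, 0.349]
orientation: [0.0, 1.0, 0.013, -0.001]
contact_force: [0.3, -1.5, 0.7]
gripper_width: 0.0416
```

```bash
python3 d.py .449 .0815 .27 1.3; cat > w.py <<'E'
import sys
from h import *
f=grab("wrist"); s=st(); im=f['img'].copy()
save(f,sys.argv[1]); print(np.array(f['hand_eye']).round(3).tolist(), np.array(f['intrinsics']).round(1).tolist())
for n,p in dict(L=(.495,.0825,.093),S=(.5266,-.0637,.093),sL=(.6073,.0851,.077),sS=(.6274,-.0437,.077)).items(): print(n,proj(f,p).round(0))
E
python3 w.py w1
```

```text
shift [ 1.5 -3.3 79. ] turn [0.01 0.13 0.15]
1.9833 [0.4478 0.0781 0.349 ] 0.04155668379563754 [ 0.3 -1.5  0.7]
[[-0.001, 0.958, 0.287, 0.072], [1.0, 0.001, 0.001, -0.001], [0.001, 0.287, -0.958, 0.03], [0.0, 0.0, 0.0, 1.0]] [[288.4, 0.0, 313.2], [0.0, 288.4, 202.1], [0.0, 0.0, 1.0]]
L [[310. 148.]]
S [[508. 110.]]
sL [[310. -13.]]
sS [[496. -42.]]
```

View pics/w1.png

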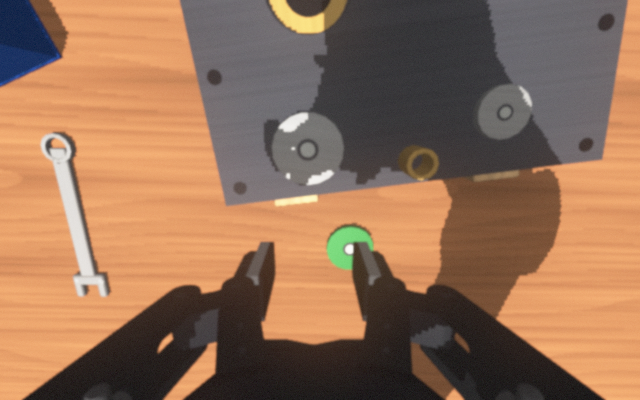

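servo_tool(moves=[[0, 0, 0, 4, -3, 30, 130], [0, 0, 0, 4, -3, 55, 130], [0, 0, 0, 4, -3, 75, 130], [0, 0, 0, 4, -3, 80, 130], [0, 0, 0, 4, -3, 80, 130], [0, 0, 0, 4, -3, 80, 130]])

```text
clock: 2.53
tool_pos: [0.4528, 0.0797, 0.2706]
orientation: [0.0, 1.0, 0.01, 0.001]
contact_force: [0.1, 0.6, -0.0]
gripper_width: 0.0417
```

```bash
python3 d.py .45 .0815 .258 1.3; python3 w.py w2
```

```text
shift [-2.8 -1.9 12.6] turn [ 0.01 -0.07 -0.1 ]
2.5333 [0.4528 0.0797 0.2706] 0.04173265553586563 [ 0.1  0.6 -0. ]
[[-0.001, 0.958, 0.287, 0.072], [1.0, 0.001, 0.001, -0.001], [0.001, 0.287, -0.958, 0.03], [0.0, 0.0, 0.0, 1.0]] [[288.4, 0.0, 313.2], [0.0, 288.4, 202.1], [0.0, 0.0, 1.0]]
L [[311. 176.]]
S [[611. 119.]]
sL [[310. -71.]]
sS [[ 602. -119.]]
```

View pics/w2.png

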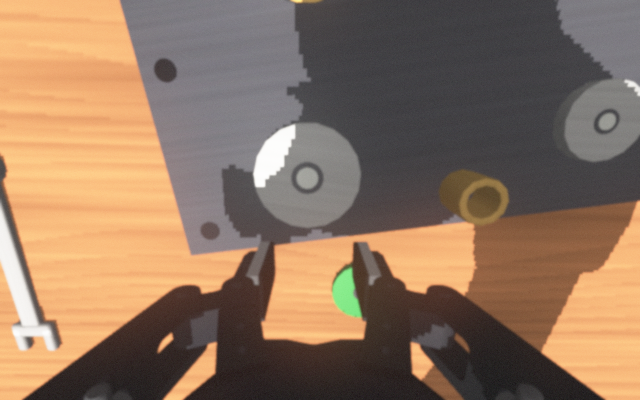

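servo_tool(moves=[[0, 0, 0, 1, -3, 4, 130], [0, 0, 0, 1, -3, 6, 130], [0, 0, 0, 1, -3, 8, 130], [0, 0, 0, 1, -3, 10, 130], [0, 0, 0, 1, -3, 11, 130], [0, 0, 0, 1, -3, 11, 130]])

```text
clock: 3.08
tool_pos: [0.453, 0.0834, 0.2585]
orientation: [0.0, 1.0, 0.011, -0.0]
contact_force: [0.1, -0.8, 0.0]
gripper_width: 0.0418
```

servo_tool(moves=[[0, 0, 0, 0, 0, 1, 130], [0, 0, 0, 0, 0, 2, 130], [0, 0, 0, 0, 0, 2, 130]])

```text
clock: 3.33
tool_pos: [0.4532, 0.0835, 0.2568]
orientation: [0.0, 1.0, 0.011, 0.0]
contact_force: [-0.3, -0.2, 1.2]
gripper_width: 0.0419
```

servo_tool(moves=[[0, 0, 0, 0, 0, 1, 130], [0, 0, 0, 0, 0, 1, 130]])

```text
clock: 3.5
tool_pos: [0.4532, 0.0836, 0.2566]
orientation: [0.0, 1.0, 0.011, 0.0]
contact_force: [-4.5, -1.7, 13.2]
gripper_width: 0.0422
```

servo_tool(moves=[[0, 0, 0, 0, 0, 1, 130], [0, 0, 0, 0, 0, 1, 130]])

```text
clock: 3.67
tool_pos: [0.4532, 0.0837, 0.2564]
orientation: [0.0, 1.0, 0.011, 0.0]
contact_force: [-7.3, -3.0, 26.7]
gripper_width: 0.0421
```

servo_tool(moves=[[0, 0, 0, 0, 0, 1, 130], [0, 0, 0, 0, 0, 1, 130]])

```text
clock: 3.83
tool_pos: [0.4532, 0.0838, 0.2562]
orientation: [0.001, 1.0, 0.011, 0.0]
contact_force: [-11.1, -3.0, 40.8]
gripper_width: 0.0424
```

servo_tool(moves=[[0, 0, 0, 0, 0, -6, 130], [0, 0, 0, 0, 0, -6, 130], [0, 0, 0, 4, 0, -6, 130], [0, 0, 0, 8, 0, -6, 130], [0, 0, 0, 12, 0, -6, 130], [0, 0, 0, 16, 0, -6, 130], [0, 0, 0, 20, 0, -6, 130], [0, 0, 0, 20, 0, -6, 130]])

```text
clock: 4.5
tool_pos: [0.4739, 0.0839, 0.2595]
orientation: [-0.0, 1.0, 0.011, 0.0]
contact_force: [-0.1, 0.6, -0.2]
gripper_width: 0.042
```

servo_tool(moves=[[0, 0, 0, 5, 0, 0, 130], [0, 0, 0, 10, 0, 0, 130], [0, 0, 0, 15, 0, 0, 130], [0, 0, 0, 20, 0, 0, 130], [0, 0, 0, 25, 0, 0, 130], [0, 0, 0, 30, -1, 0, 130], [0, 0, 0, 34, -1, 0, 130], [0, 0, 0, 36, -1, 0, 130]])

```text
clock: 5.17
tool_pos: [0.5098, 0.0858, 0.2597]
orientation: [-0.0, 1.0, 0.011, 0.0]
contact_force: [-0.7, -0.2, 0.3]
gripper_width: 0.0417
```

```bash
python3 d.py .577 .0851 .2597 1.3; python3 w.py w3
```

```text
shift [67.2  2.2  0. ] turn [-0.02 -0.03 -0.02]
5.1667 [0.5098 0.0858 0.2597] 0.04174223879369156 [-0.7 -0.2  0.3]
[[-0.001, 0.958, 0.287, 0.072], [1.0, 0.001, 0.001, -0.001], [0.001, 0.287, -0.958, 0.03], [0.0, 0.0, 0.0, 1.0]] [[288.4, 0.0, 313.2], [0.0, 288.4, 202.1], [0.0, 0.0, 1.0]]
L [[321. 284.]]
S [[609. 236.]]
sL [[321.  61.]]
sS [[601.  20.]]
```

View pics/w3.png

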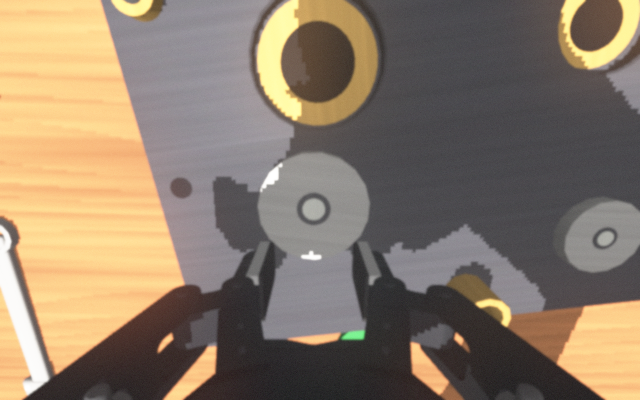

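```bash
cat > r.py <<'E'
from h import *
import sys
f=grab("wrist"); a=list(map(float,sys.argv[1:]))
s=st(); q=s['orientation']; T=R.from_quat([q[1],q[2],q[3],q[0]])
for i in range(0,len(a),3):
    p=ray(f,a[i:i+2],a[i+2]); print(p.round(4),(T.inv().apply(p-s['tool_pos'])*1000).round(1))
E
python3 r.py 314 208.5 .093 318 62 .077
```

```text
[[0.538 0.087 0.093]] [[ 28.4  -0.5 166.7]]
[[0.6069 0.0866 0.077 ]] [[ 97.3   1.4 182.8]]
```

servo_tool(moves=[[0, 0, 0, 5, 1, 0, 130], [0, 0, 0, 10, 1, 0, 130], [0, 0, 0, 15, 1.5, 0, 130], [0, 0, 0, 20, 1.5, 0, 130], [0, 0, 0, 25, 1.5, 0, 130], [0, 0, 0, 30, 1.5, 0, 130], [0, 0, 0, 35, 1.5, 0, 130], [0, 0, 0, 40, 1.5, 0, 130]])

```text
clock: 5.93
tool_pos: [0.5496, 0.0851, 0.2596]
orientation: [-0.0, 1.0, 0.011, -0.0]
contact_force: [-0.9, 0.6, 0.1]
gripper_width: 0.042
```

servo_tool(moves=[[0, 0, 0, 4, 0, 0, 130], [0, 0, 0, 8, 0, 0, 130], [0, 0, 0, 12, 0, 0, 130], [0, 0, 0, 16, 0, 0, 130], [0, 0, 0, 20, 0, 0, 130], [0, 0, 0, 23, 0, 0, 130], [0, 0, 0, 25, 0, 0, 130], [0, 0, 0, 26, 0, 0, 130]])

```text
clock: 6.6
tool_pos: [0.5755, 0.0857, 0.2597]
orientation: [-0.0, 1.0, 0.011, 0.0]
contact_force: [0.2, 0.7, -0.6]
gripper_width: 0.0422
```

```bash
python3 d.py .577 .0851 .2597 1.3; python3 w.py w4
```

```text
shift [ 1.5  0.6 -0. ] turn [-0.   -0.03 -0.02]
6.6 [0.5755 0.0857 0.2597] 0.04216763834445376 [ 0.2  0.7 -0.6]
[[-0.001, 0.958, 0.287, 0.072], [1.0, 0.001, 0.001, -0.001], [0.001, 0.287, -0.958, 0.03], [0.0, 0.0, 0.0, 1.0]] [[288.4, 0.0, 313.2], [0.0, 288.4, 202.1], [0.0, 0.0, 1.0]]
L [[317. 380.]]
S [[572. 341.]]
sL [[317. 193.]]
sS [[562. 161.]]
```

View pics/w4.png

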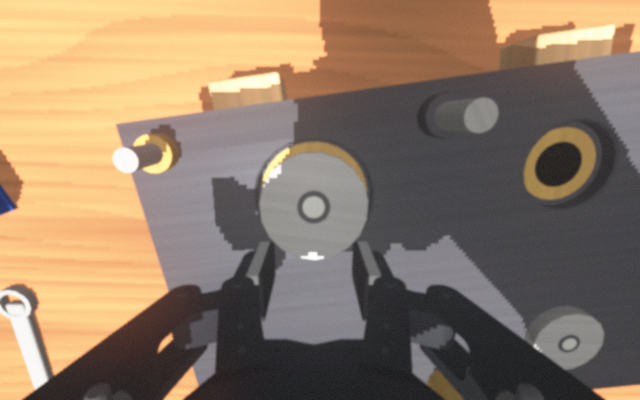

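servo_tool(moves=[[0, 0, 0, 1, 0, 0, 130], [0, 0, 0, 2, 0, 0, 130], [0, 0, 0, 3, 0, 0, 130], [0, 0, 0, 3, 0, 0, 130], [0, 0, 0, 3, 0, 0, 130]])

```text
clock: 7.07
tool_pos: [0.5782, 0.0858, 0.2598]
orientation: [-0.0, 1.0, 0.011, 0.0]
contact_force: [0.5, -0.6, -0.4]
gripper_width: 0.0419
```

```bash
cat > c.py <<'E'
from h import *
import sys
f=grab("wrist"); hsv=cv2.cvtColor(f['img'],cv2.COLOR_RGB2HSV)
u,v,rad=map(int,sys.argv[1:4])
d=f['depth']; K=np.array(f['intrinsics']); vv,uu=np.mgrid[0:400,0:640]
c=np.stack([(uu-K[0,2])/K[0,0]*d,-(vv-K[1,2])/K[1,1]*d,-d],-1); P=c@f['M'][:3,:3].T+f['M'][:3,3]
for dv in range(-rad,rad+1,6): print(v+dv,(P[v+dv,u-rad:u+rad+1:8,2]*1000).round(1).tolist())
E
python3 c.py 314 208 60
```

```text
148 [85.6, 85.4, 85.0, 85.8, 85.7, 84.8, 78.7, 77.4, 77.4, 77.0, 84.6, 84.9, 86.2, 85.5, 85.1, 84.1]
154 [85.5, 84.5, 85.6, 85.3, 77.6, 77.8, 78.1, 77.4, 78.6, 77.3, 77.6, 77.1, 85.1, 85.1, 85.0, 86.4]
160 [85.5, 85.0, 86.1, 78.2, 77.6, 86.2, 85.6, 84.0, 85.2, 85.6, 85.3, 77.8, 77.5, 86.0, 84.8, 86.3]
166 [85.9, 85.4, 77.7, 77.1, 85.1, 85.7, 84.4, 84.7, 86.0, 84.0, 83.6, 84.9, 77.6, 77.0, 84.9, 85.6]
172 [85.5, 85.3, 77.4, 85.7, 85.0, 84.5, 84.4, 86.9, 84.8, 85.7, 85.6, 85.6, 85.1, 78.0, 85.5, 86.5]
178 [86.2, 78.9, 76.6, 85.4, 86.3, 85.2, 85.1, 85.7, 84.9, 85.2, 87.0, 85.2, 86.5, 77.1, 78.6, 86.8]
184 [84.7, 77.6, 85.6, 85.2, 85.4, 85.0, 86.2, 84.9, 86.3, 84.7, 85.7, 84.9, 86.0, 86.1, 77.4, 85.9]
190 [85.3, 76.8, 84.1, 85.2, 85.3, 85.5, 86.1, 85.1, 85.6, 85.6, 86.0, 85.7, 84.8, 85.2, 77.1, 85.7]
196 [85.1, 76.7, 85.1, 85.8, 85.1, 86.1, 86.0, 85.9, 86.0, 85.4, 85.9, 85.0, 85.4, 84.6, 78.1, 85.7]
202 [85.1, 86.2, 85.6, 85.7, 84.3, 85.6, 85.0, 86.1, 85.4, 85.7, 85.9, 86.0, 86.6, 84.9, 85.3, 85.7]
208 [84.7, 85.8, 86.0, 86.9, 85.5, 87.0, 84.0, 85.9, 86.9, 87.1, 85.7, 85.7, 85.6, 84.9, 8
[... 342 characters left out ...]
 85.4, 86.4, 85.7, 85.1, 85.4, 84.7, 84.4, 85.3, 84.7, 85.8, 85.4, 84.6]
238 [85.8, 84.5, 85.4, 85.1, 85.6, 85.6, 84.9, 85.6, 86.3, 85.9, 85.6, 86.1, 84.8, 84.5, 84.8, 84.9]
244 [85.1, 95.0, 94.2, 83.8, 85.2, 84.1, 84.8, 85.9, 85.1, 85.4, 85.2, 83.3, 83.8, 96.0, 96.4, 85.1]
250 [85.4, 102.8, 102.7, 85.0, 85.5, 86.0, 85.6, 85.3, 85.0, 85.8, 86.8, 85.3, 85.7, 102.2, 103.0, 86.3]
256 [101.3, 109.2, 103.4, 85.5, 85.6, 86.1, 85.5, 85.0, 83.9, 85.2, 84.4, 85.9, 85.7, 105.8, 108.0, 100.4]
262 [113.8, 113.6, 104.8, 84.3, 84.1, 85.9, 86.0, 85.7, 85.2, 85.6, 86.1, 85.1, 86.0, 107.0, 115.5, 115.3]
268 [119.9, 119.5, 105.6, 85.7, 85.8, 85.3, 85.4, 85.9, 85.1, 84.6, 86.1, 85.0, 84.9, 108.4, 119.3, 118.7]
```

The depth map shows the large disc flush at z ≈ 85.5 mm, with no tilt. Next, the small one.

servo_tool(moves=[[0, 0, 0, -1, 0, -25, 130], [0, 0, 0, -1, 0, -60, 130], [0, 0, 0, -15, 20, -60, 184], [0, 0, 0, -40, 50, -60, 184], [0, 0, 0, -55, 85, -60, 184], [0, 0, -4, -70, 120, -60, 184], [0, 0, -10, -90, 150, -60, 184], [0, 0, -10, -93, 158, -60, 184]])

```text
clock: 7.78
tool_pos: [0.4854, -0.0799, 0.3192]
orientation: [0.001, 0.995, 0.098, -0.002]
contact_force: [-1.5, -0.5, -1.5]
gripper_width: 0.024
```

servo_tool(moves=[[0, 0, 0, 0, 0, 0, 184], [0, 0, 0, 0, 0, 0, 184]])

```text
clock: 7.95
tool_pos: [0.489, -0.0741, 0.32]
orientation: [-0.0, 0.995, 0.097, 0.001]
contact_force: [0.7, 0.1, 0.4]
gripper_width: 0.0236
```

```bash
python3 d.py .485 -.072 .27 11.2; python3 w.py w5
```

```text
shift [-3.5 -2.9 50. ] turn [-0.01 -0.06 -0.03]
7.95 [ 0.489  -0.0741  0.32  ] 0.023601012789453212 [0.7 0.1 0.4]
[[-0.001, 0.958, 0.287, 0.072], [1.0, 0.001, 0.001, -0.001], [0.001, 0.287, -0.958, 0.03], [0.0, 0.0, 0.0, 1.0]] [[288.4, 0.0, 313.2], [0.0, 288.4, 202.1], [0.0, 0.0, 1.0]]
L [[ 94. 171.]]
S [[311. 167.]]
sL [[104.  -7.]]
sS [[310.   2.]]
```

View pics/w5.png

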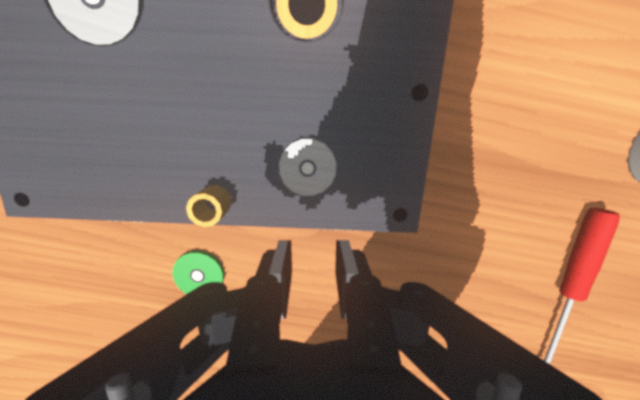

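servo_tool(moves=[[0, 0, 0, -2, -3, 25, 184], [0, 0, 0, -2, -3, 45, 184], [0, 0, 0, -2, -3, 53, 184], [0, 0, 0, -2, -3, 55, 184], [0, 0, 0, -2, -3, 57, 184], [0, 0, 0, -2, -3, 57, 184]])

```text
clock: 8.5
tool_pos: [0.4868, -0.0711, 0.2631]
orientation: [-0.0, 0.995, 0.099, 0.0]
contact_force: [-0.4, 0.5, -0.2]
gripper_width: 0.024
```

servo_tool(moves=[[0, 0, 0, 0, 0, 1, 184], [0, 0, 0, 0, 0, 2, 184], [0, 0, 0, 0, 0, 2, 184]])

```text
clock: 8.75
tool_pos: [0.4863, -0.0718, 0.2611]
orientation: [0.0, 0.995, 0.098, 0.0]
contact_force: [1.0, -0.2, -0.1]
gripper_width: 0.0238
```

```bash
python3 d.py .485 -.072 .2597 11.2; python3 w.py w6
```

```text
shift [-1.4 -0.1  1.4] turn [ 0.02 -0.05  0.08]
8.75 [ 0.4863 -0.0718  0.2611] 0.02379257974449304 [ 1.  -0.2 -0.1]
[[-0.001, 0.958, 0.287, 0.072], [1.0, 0.001, 0.001, -0.001], [0.001, 0.287, -0.958, 0.03], [0.0, 0.0, 0.0, 1.0]] [[288.4, 0.0, 313.2], [0.0, 288.4, 202.1], [0.0, 0.0, 1.0]]
L [[ 11. 188.]]
S [[315. 183.]]
sL [[ 16. -68.]]
sS [[315. -54.]]
```

servo_tool(moves=[[0, 0, 0, 0, 0, 1, 184], [0, 0, 0, 0, 0, 1, 184]])

```text
clock: 8.97
tool_pos: [0.4861, -0.0718, 0.2597]
orientation: [0.0, 0.995, 0.098, 0.0]
contact_force: [0.2, -1.1, -0.3]
gripper_width: 0.0235
```

servo_tool(moves=[[0, 0, 0, 0, 0, 1, 184], [0, 0, 0, 0, 0, 1, 184]])

```text
clock: 9.13
tool_pos: [0.4861, -0.0718, 0.2586]
orientation: [0.0, 0.995, 0.098, -0.0]
contact_force: [-0.9, -0.4, -0.7]
gripper_width: 0.0236
```

servo_tool(moves=[[0, 0, 0, 0, 0, 1, 184], [0, 0, 0, 0, 0, 1, 184]])

```text
clock: 9.3
tool_pos: [0.4861, -0.0717, 0.2584]
orientation: [0.0, 0.995, 0.098, -0.0]
contact_force: [-3.4, 1.1, 10.6]
gripper_width: 0.0239
```

servo_tool(moves=[[0, 0, 0, 0, 0, 1, 184], [0, 0, 0, 0, 0, 1, 184]])

```text
clock: 9.47
tool_pos: [0.4862, -0.0716, 0.2583]
orientation: [0.0, 0.995, 0.098, -0.0]
contact_force: [-7.4, 0.5, 23.3]
gripper_width: 0.0239
```

servo_tool(moves=[[0, 0, 0, 0, 0, -4.7, 184], [0, 0, 0, 0, 0, -4.7, 184], [0, 0, 0, 5, 0, -4.7, 184], [0, 0, 0, 10, 0, -4.7, 184], [0, 0, 0, 14, 0, -4.7, 184], [0, 0, 0, 18, 0, -4.7, 184], [0, 0, 0, 22, 0, -4.7, 184], [0, 0, 0, 26, 0, -4.7, 184]])

```text
clock: 10.13
tool_pos: [0.5119, -0.0665, 0.2611]
orientation: [-0.0, 0.995, 0.098, -0.0]
contact_force: [-0.5, -0.5, 0.1]
gripper_width: 0.0237
```

servo_tool(moves=[[0, 0, 0, 4, 0, 0, 184], [0, 0, 0, 8, 0, 0, 184], [0, 0, 0, 12, 0, 0, 184], [0, 0, 0, 16, 0, 0, 184], [0, 0, 0, 20, 0, 0, 184], [0, 0, 0, 24, 0, 0, 184], [0, 0, 0, 26, 0, 0, 184], [0, 0, 0, 26, 0, 0, 184]])

```text
clock: 10.8
tool_pos: [0.5376, -0.0614, 0.2614]
orientation: [-0.0, 0.995, 0.098, 0.0]
contact_force: [-0.3, -0.1, -0.2]
gripper_width: 0.024
```

```bash
python3 d.py .601 -.0489 .2612 11.2; python3 w.py w7
```

```text
shift [64.6  0.2  0.3] turn [-0.   -0.04  0.1 ]
10.8 [ 0.5376 -0.0614  0.2614] 0.024015276654503082 [-0.3 -0.1 -0.2]
[[-0.001, 0.958, 0.287, 0.072], [1.0, 0.001, 0.001, -0.001], [0.001, 0.287, -0.958, 0.03], [0.0, 0.0, 0.0, 1.0]] [[288.4, 0.0, 313.2], [0.0, 288.4, 202.1], [0.0, 0.0, 1.0]]
L [[ 41. 281.]]
S [[315. 277.]]
sL [[49. 63.]]
sS [[316.  75.]]
```

View pics/w7.png

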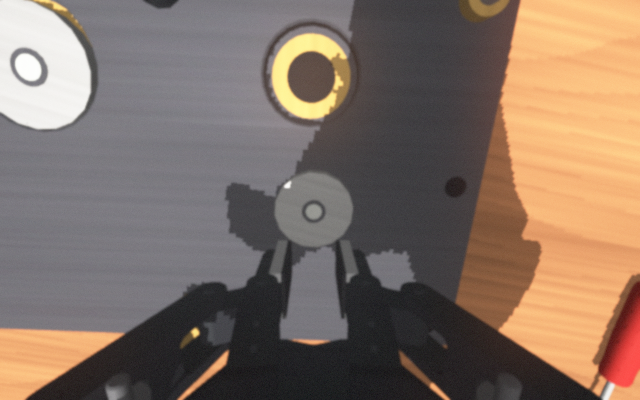

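```bash
python3 r.py 314 210 .093 311.5 76 .077
```

```text
[[ 0.5636 -0.0555  0.093 ]] [[ 27.1  -0.7 168.4]]
[[ 0.6264 -0.0418  0.077 ]] [[ 91.4  -1.9 184.4]]
```

servo_tool(moves=[[0, 0, 0, 4, 0, 0, 184], [0, 0, 0, 8, -0.5, 0, 184], [0, 0, 0, 12, -1, 0, 184], [0, 0, 0, 16, -1, 0, 184], [0, 0, 0, 20, -1, 0, 184], [0, 0, 0, 24, -1, 0, 184], [0, 0, 0, 28, -1, 0, 184], [0, 0, 0, 32, -1, 0, 184]])

```text
clock: 11.57
tool_pos: [0.5687, -0.0542, 0.2613]
orientation: [-0.0, 0.995, 0.098, -0.0]
contact_force: [-0.6, 0.1, -0.1]
gripper_width: 0.0239
```

servo_tool(moves=[[0, 0, 0, 4, 0, 0, 184], [0, 0, 0, 8, 0, 0, 184], [0, 0, 0, 12, 0, 0, 184], [0, 0, 0, 16, 0, 0, 184], [0, 0, 0, 20, 0, 0, 184], [0, 0, 0, 24, 0, 0, 184], [0, 0, 0, 27, 0, 0, 184], [0, 0, 0, 29, 0, 0, 184]])

```text
clock: 12.23
tool_pos: [0.5972, -0.0485, 0.2614]
orientation: [-0.0, 0.995, 0.098, 0.0]
contact_force: [-1.1, -0.3, 0.3]
gripper_width: 0.0238
```

servo_tool(moves=[[0, 0, 0, 1, 0, 0, 184], [0, 0, 0, 2, 0, 0, 184], [0, 0, 0, 3, 0, 0, 184], [0, 0, 0, 3, 0, 0, 184]])

```text
clock: 12.57
tool_pos: [0.5998, -0.0481, 0.2614]
orientation: [0.0, 0.995, 0.098, 0.0]
contact_force: [-0.9, 0.9, 0.9]
gripper_width: 0.0238
```

```bash
python3 c.py 314 208 48; python3 w.py w8
```

```text
160 [85.4, 85.4, 86.0, 85.2, 85.8, 85.8, 85.5, 86.1, 84.8, 84.5, 85.5, 86.1, 84.4]
166 [85.7, 85.1, 85.5, 85.0, 77.7, 77.4, 75.9, 77.5, 83.9, 85.1, 86.0, 85.8, 86.0]
172 [85.2, 86.1, 85.1, 77.4, 76.6, 80.2, 84.3, 80.3, 78.7, 76.0, 84.4, 84.2, 85.5]
178 [85.2, 85.0, 77.4, 78.7, 87.1, 85.5, 85.7, 85.9, 84.5, 77.8, 84.2, 84.2, 86.4]
184 [85.2, 83.8, 76.8, 84.5, 85.7, 85.9, 83.6, 85.4, 86.8, 84.5, 77.2, 85.4, 85.5]
190 [85.7, 77.4, 85.0, 84.4, 85.4, 84.2, 85.4, 87.0, 85.1, 84.8, 78.5, 84.7, 86.2]
196 [85.0, 79.0, 85.0, 84.7, 84.5, 85.7, 230.9, 85.7, 85.2, 86.3, 84.9, 82.2, 87.1]
202 [85.7, 77.1, 84.5, 84.7, 85.3, 85.7, 86.8, 85.5, 85.3, 86.1, 84.6, 80.3, 85.4]
208 [83.7, 78.0, 84.6, 85.8, 85.0, 84.6, 87.2, 85.7, 84.7, 85.5, 85.2, 82.1, 85.2]
214 [86.4, 81.7, 85.8, 85.3, 85.8, 85.8, 85.2, 85.9, 85.1, 85.3, 84.4, 84.1, 85.6]
220 [85.2, 85.6, 84.4, 86.2, 85.8, 85.6, 84.7, 86.1, 85.3, 85.3, 85.5, 86.3, 86.2]
226 [86.3, 85.8, 84.8, 85.7, 85.0, 85.6, 85.2, 85.4, 85.6, 85.6, 81.2, 84.6, 85.2]
232 [86.4, 84.2, 85.0, 84.6, 86.0, 85.2, 86.4, 85.5, 86.1, 84.9, 87.1, 84.2, 85.8]
238 [85.4, 84.3, 84.2, 84.4, 85.3, 85.8, 85.2, 85.0, 85.3, 84.3, 85.6, 85.7, 86.4]
244 [85.5, 84.8, 97.3, 96.9, 84.5, 83.7, 85.0, 84.7, 84.7, 97.0, 95.9, 85.8, 86.1]
250 [85.4, 96.1, 103.2, 98.0, 86.3, 85.3, 84.6, 84.8, 83.4, 103.3, 103.6, 96.1, 85.7]
256 [102.9, 109.7, 110.3, 98.7, 86.1, 86.0, 85.3, 86.3, 85.3, 104.3, 110.1, 102.3, 102.4]
[[-0.001, 0.958, 0.287, 0.072], [1.0, 0.001, 0.001, -0.001], [0.001, 0.287, -0.958, 0.03], [0.0, 0.0, 0.0, 1.0]] [[288.4, 0.0, 313.2], [0.0, 288.4, 202.1], [0.0, 0.0, 1.0]]
L [[ 71. 373.]]
S [[317. 370.]]
sL [[ 81. 190.]]
sS [[317. 199.]]
```

View pics/w8.png

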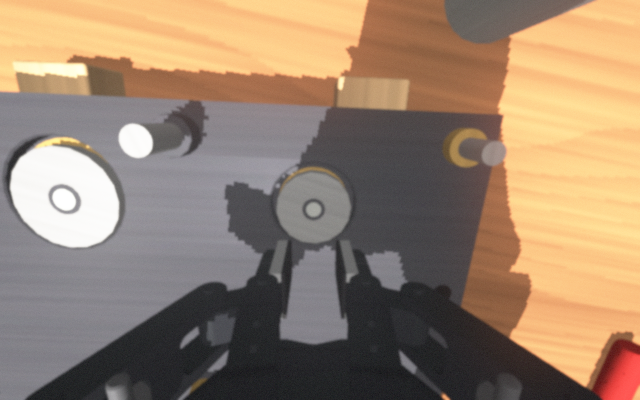

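Both discs read flush at about 85.5 mm. I'll retreat straight up and back, then check everything, bystanders included, from the top camera.

servo_tool(moves=[[0, 0, 0, -1, 0, -10, 184], [0, 0, 0, -1, 0, -40, 184], [0, 0, 0, -1, 0, -80, 184], [0, 0, 0, -1, 0, -120, 184], [0, 0, 0, -20, 30, -140, 184], [0, 0, 0, -45, 60, -150, 184], [0, 0, 0, -70, 90, -150, 184], [0, 0, 0, -95, 120, -150, 184]])

```text
clock: 13.33
tool_pos: [0.5291, -0.1856, 0.4134]
orientation: [0.001, 0.995, 0.099, 0.001]
contact_force: [0.5, -0.7, -0.9]
gripper_width: 0.0238
```

servo_tool(moves=[[0, 0, 0, -20, 35, 0, 184], [0, 0, 0, -40, 70, 0, 184], [0, 0, 0, -60, 105, 0, 184], [0, 0, 0, -80, 135, 0, 184], [0, 0, 0, -90, 165, 0, 184], [0, 0, 0, -100, 190, 0, 184], [0, 0, 0, -100, 190, 0, 184], [0, 0, 0, -100, 190, 0, 184]])

```text
clock: 14.0
tool_pos: [0.4681, -0.3918, 0.4119]
orientation: [0.0, 0.995, 0.097, 0.0]
contact_force: [1.0, -0.1, 0.6]
gripper_width: 0.0238
```

```bash
python3 - <<'E'
from h import *
f=grab("top"); a=cv2.imread('pics/top0.png'); b=f['img'][:,:,::-1]
s=st(); print(s['clock'],s['tool_pos'].round(3),s['contact_force'].round(1))
print(proj(f,[(.6073,.0851,.085),(.6274,-.0437,.085)]).round(1))
c=np.hstack([cv2.resize(x[120:300,220:400],(400,400),interpolation=2) for x in (a,b)])
cv2.imwrite('pics/end.png',c)
E
```

```text
14.05 [ 0.469 -0.39   0.412] [-0.5  0.   0.6]
[[282.9 186.8]
 [331.9 179.6]]
```

View pics/end.png

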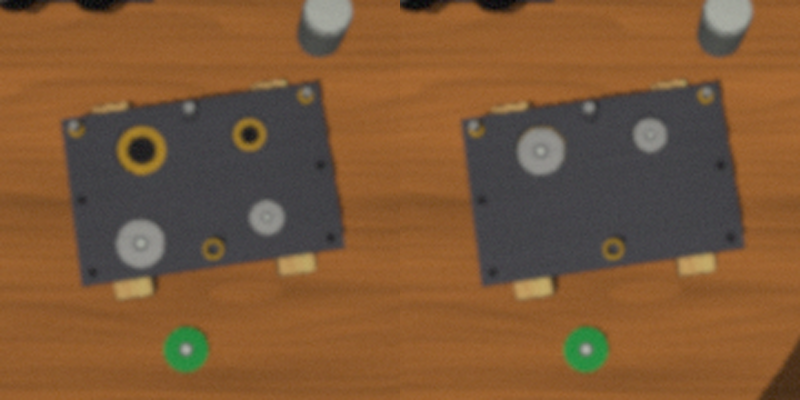

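Before and after, side by side: both discs sit in their own recesses, at (541,150) and (650,135). The bush, cap screw, green disc and can have not moved.

```bash
python3 -c "from plant import ctrl; print(ctrl.job_done())"
```

```text
the job is handed in; nothing more can be done
None
```

Both discs are in their own recesses and lie flush, and I handed the job in with about 14 s on the robot clock. I slid each one along the face with two half-open fingertips, held about 3 mm above the face, and never pinched or lifted them.

- **Seating:** the wrist depth readings over both discs were about 85.5 mm with no tilt, against a face height of 85 mm.
- **Bystanders:** before and after crops from the top camera show the bush, cap screw, green disc and oil can where they were. I didn't re-check the spray bottle, bin, wrench or screwdriver at the end, but the arm stayed clear of them.
- **Forces:** I touched the fingertips to the bare face twice to find its height. The first touch was harder than it needed to be: it reached 40.8 N upward (about 42 N in total). That is well under the 120 N wrist limit. It is just above the 40 N limit on the arm or gripper's body pressing on something, but only the fingertips were in contact. While pushing, the readings taken after each move were about 1 N.
- **Camera agreement:** the top and wrist cameras put the recesses within about 2 mm of each other, and no check failed.

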